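# Put the tester's piled load weights away in their trays

### The job

Take the pile of slotted load weights apart from the top down, one at a time, and lower each gently into the wooden tray of its own size, the smallest weight into the smallest tray and so on up to the largest, so that it lies flat on the floor of the recess and about centred, before taking the next. Never let a weight tip over, and leave the stopwatch and the die block where they lie.

Things in the scene. Friction and masses are not known exactly. Their poses are not given: they have to be found in the camera images.
- weight_a: The largest load weight: a steel disc, 63 mm in diameter and 36 mm thick, with a narrow slot from its middle to its rim; 0.9 kg, the bottom of the pile, lying on the worktop. The weights lie loosely on each other, about centred. Origin at the centre of its underside, z up along the disc's axis; any turn about z is as good.
- weight_b: The second largest load weight: a steel disc, 54 mm in diameter and 24 mm thick, with a narrow slot from its middle to its rim; 0.4 kg, second from the bottom of the pile. The weights lie loosely on each other, about centred. Origin at the centre of its underside, z up along the disc's axis; any turn about z is as good.
- weight_c: The third largest load weight: a steel disc, 46 mm in diameter and 28 mm thick, with a narrow slot from its middle to its rim; 0.3 kg, third from the bottom of the pile. The weights lie loosely on each other, about centred. Origin at the centre of its underside, z up along the disc's axis; any turn about z is as good.
- weight_d: The smallest load weight: a steel disc, 34 mm in diameter and 24 mm thick, with a narrow slot from its middle to its rim; 0.16 kg, on top of the pile. The weights lie loosely on each other, about centred. Origin at the centre of its underside, z up along the disc's axis; any turn about z is as good.
- tray_a: The largest storage tray, for the largest weight: a pale wooden block fixed to the worktop, 98 x 98 mm and 12 mm high, with one round flat-bottomed recess 82 mm in diameter and 5 mm deep in the middle of its top. Origin at the centre of its underside, so the recess floor is at z = 7 mm; z up, x and y along its sides.
- tray_b: The second largest storage tray, for the second largest weight: a pale wooden block fixed to the worktop, 88 x 88 mm and 12 mm high, with one round flat-bottomed recess 73 mm in diameter and 5 mm deep in the middle of its top. Origin at the centre of its underside, so the recess floor is at z = 7 mm; z up, x and y along its sides.
- tray_c: The third largest storage tray, for the third largest weight: a pale wooden block fixed to the worktop, 80 x 80 mm and 12 mm high, with one round flat-bottomed recess 65 mm in diameter and 5 mm deep in the middle of its top. Origin at the centre of its underside, so the recess floor is at z = 7 mm; z up, x and y along its sides.
- tray_d: The smallest storage tray, for the smallest weight: a pale wooden block fixed to the worktop, 68 x 68 mm and 12 mm high, with one round flat-bottomed recess 53 mm in diameter and 5 mm deep in the middle of its top. Origin at the centre of its underside, so the recess floor is at z = 7 mm; z up, x and y along its sides.
- stopwatch: A black digital stopwatch, 70 x 58 x 18 mm, lying loose behind the work; a bystander. To its right (robot's view) stands a tall test machine, from 0.58 m ahead of the robot onward, about between y = -0.08 and +0.17: carry things straight across in front of it, not in a wide arc. Origin at the centre of its underside.
- die_block: A small wooden block with two steel dies on it, 32 x 60 x 26 mm, lying loose behind the work; a bystander. Origin at the centre of its underside.
There are look-alikes about, which are no part of the job. What is shaped like the weight_d but pink or turquoise is not meant.

How it is judged:
By the outcome, as a careful person would: the job done as asked, in the order asked, and still so for the second after the job is handed in, with the robot touching nothing.
It also fails if it takes over 112 s, if anything falls off the work surface, if the arm or the gripper's body presses on something with over 40 N, if the wrist force passes 120 N, or if a joint passes its speed limit or range.

### The arm

A 7-joint arm with a two-finger parallel gripper is mounted at the origin on a cart in front of the work surface, level with it; the furniture and walls round the work are solid. World frame = base frame: x ahead of the robot, y to its left, z up, the work surface at z = 0. Lengths are in m, angles in rad, forces in N, time in s.
With the tool pointing down it reaches from about 0.425 to 0.95 m from the base axis. Payload 4.7 kg.
Tool frame: the origin (TCP) lies at the very end of the fingers, on their centre line; the grasp point (between the pads) lies 19 mm behind it (r.grasp_offset is the distance from the TCP to the grasp point, in m); x points along the fingers, z is the direction in which the jaws open and shut, and the axes are right-handed (so a half turn about x gives the same grasp; the last joint's range is limited). The gripper opens to 85 mm and grips with 20 to 120 N. Pads are 22 mm wide; open, the fingers measure 114 mm over their backs; the gripper's body (76 mm by 85 mm) begins 54 mm behind the grasp point. The pads swing forward as they close: fully open they stand 13 mm farther back than shut.
Start: joints at [1.205, 0.469, -0.049, 1.532, 0.024, 1.141, -0.082], TCP at [0.223, -0.637, 0.231] pointing down, gripper open.
Joint ranges: [-2.59, 2.59], [-0.33, 1.99], [-1.39, 1.29], [0.1, 2.45], [-1.04, 4.18], [0.21, 1.99], [-2.66, 2.66]. Speed limits (rad/s): [2.57, 2.57, 3.14, 3.14, 3.14, 3.14, 3.14].

### API

Orientations are given as a rotation vector (axis times angle).
In Python, from station import r, imaging gives the robot as it stands.
- The arm moves only by the tool send_rows, never from a script. Its argument "moves" is a list of rows, each an object of numbers: "x", "y", "z": the shift along the tool's x, y, z in mm; "spin": the turn about the tool's x in degrees. A call has 1 to 12 rows; each row is the pose to reach, as a shift and turn from the pose measured when the call began, along the tool's axes at that moment; what a row does not reach only later rows make up. A row lasts 1/12 s, in which the tool goes at most 41.7 mm and 7.16 degrees, less where a joint would pass 70% of its speed; a pose out of reach is approached as far as the arm can. A call with a gripper value outside its range is refused whole. "gripper" is the finger opening in mm, from 0 to 85.4, set as the call begins (left out, the last holds). The fingers move at their own pace and stop on an object; "newtons" is the grip in N (left out, the last holds). Time passes only in rows, so rows that repeat a pose let the fingers close. It gives the time, the measured TCP pose, the force and the opening at its end, in the units of the state.
- r.state(): the state, without advancing time (a new reading comes with each control period).
- imaging.get_image(name): name is "scene" or "top" or "wrist"; returns the picture (420x560x3 uint8, blue, green, red); there is no depth.
- imaging.camera_model(name): a dict with "fx", "fy", "cx", "cy" (pixels), "xyz" and "orientation" of the camera in the world. Camera axes: x right, y up, looking along -z (the intrinsics and any distortion apply to the point x, -y, -z); pixel columns grow to the right and rows downward; lengths in m; the calibration is good to about 2 mm. A picture is of the moment at which its call begins: read the wrist's pose just before it. camera_model takes no time and is no camera call; for the wrist camera it gives the pose at the moment of the call.
- r.hand_in(): hands the job in, once; it reports no verdict.
The state is a dict: "t": time; "q": joint angles; "joint_velocities": joint speeds; "joint_efforts": joint torques, N m; "tool_pos": TCP position; "orientation": TCP orientation; "ft_force": force on the tool from outside, world axes, zero at the start; "torque": the same for the moment, N m; "width": finger opening in m.
Only numpy, scipy, OpenCV 4.12 (cv2) and the standard library are available. Lean on these libraries where they do the work, as an engineer would, in place of code of your own. Each camera call takes 0.05 s, during which the arm holds its last target. There are 200 camera calls.

## Working session

There is one attempt and no reset: what is moved stays moved. The work goes in short steps, Python scripts to look and compute and a tool call to move; the robot and the scene stay as the last step left them, time stands still between calls to the robot, and variables do not carry over. Pictures are saved under pics/ and viewed, about 12 in all and at most 16, crops included, and the job is handed in when it is done.

Besides the shell and the picture viewer there is one more tool, called after ">>>" as name([rows], argument=value, ...), one row to a line, values as JSON. send_rows: Moves the arm, as the interface text tells. Its arguments: {"type":"object","properties":{"moves":{"type":"array","items":{"type":"object","properties":{"x":{"type":"number"},"y":{"type":"number"},"z":{"type":"number"},"spin":{"type":"number"}}}},"gripper":{"type":"number"},"newtons":{"type":"number"}},"required":["moves"]}

```bash
ls; mkdir -p pics; python3 - <<'E'
from station import r, imaging
import cv2
s=r.state(); print({k:s[k] for k in('t','tool_pos','orientation','width','ft_force')})
for n in('scene','top','wrist'):
    im=imaging.get_image(n); cv2.imwrite(f'pics/{n}0.png',im); print(n,imaging.camera_model(n))
E
```

```text
pics
{'t': 0.0, 'tool_pos': array([ 0.22286221, -0.63653272,  0.23027916]), 'orientation': array([ 0.95874011,  1.35154694, -0.95701152]), 'width': 0.08552158063374626, 'ft_force': array([0.56109968, 0.48420971, 0.92093941])}
scene {'fx': 453.365896775366, 'fy': 453.365896775366, 'cx': 270.4397801098872, 'cy': 210.33187038143194, 'xyz': array([-0.15401101,  0.69102556,  0.83756469]), 'orientation': array([ 0.44662639, -1.05758285, -2.16413251])}
top {'fx': 521.8451663126352, 'fy': 521.8451663126352, 'cx': 285.0521253273267, 'cy': 203.3115229449646, 'xyz': array([ 0.37690794, -0.00571492,  1.37497646]), 'orientation': array([ 0.11382645, -0.10801623, -1.59591619])}
wrist {'fx': 370.41366578297396, 'fy': 370.41366578297396, 'cx': 281.1190214068392, 'cy': 211.38501712781422, 'xyz': array([ 0.300023  , -0.61072922,  0.37422887]), 'orientation': array([-0.28143572,  0.20139356, -1.22179619])}
```

View pics/top0.png

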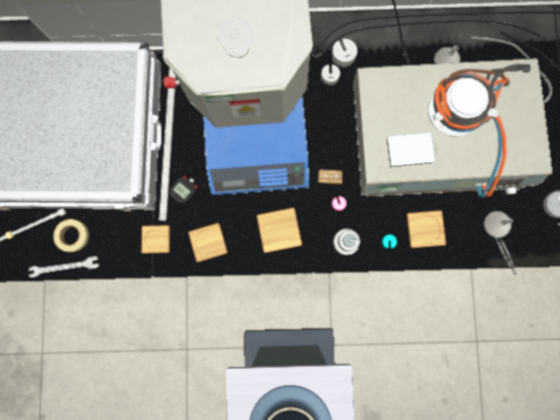

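View pics/scene0.png

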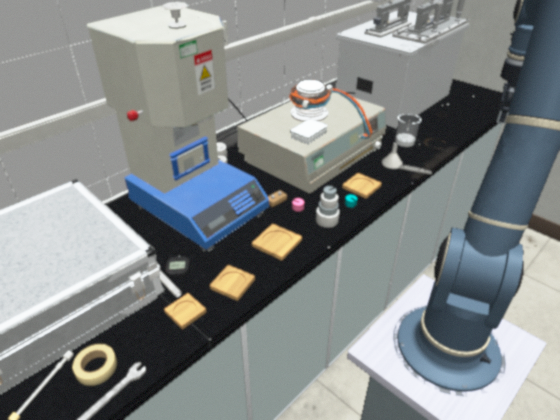

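Candidates: the metal pile at top (347,241). Look-alikes are pink (339,203) and turquoise (390,241), plus metal items at (331,74), (345,50) and (498,223). Trays are at (155,239), (208,242), (279,230) and (427,229). Next I measure and take a close crop.

```bash
cat > h.py <<'E'
import numpy as np, cv2
from scipy.spatial.transform import Rotation as R
from station import r, imaging
def ray(m,u,v):
    d=np.array([(u-m['cx'])/m['fx'],-(v-m['cy'])/m['fy'],-1.])
    return np.array(m['xyz']),R.from_rotvec(m['orientation']).apply(d)
def hit(m,u,v,z):
    o,d=ray(m,u,v); return (o+d*(z-o[2])/d[2])
def proj(m,p):
    c=R.from_rotvec(m['orientation']).inv().apply(np.array(p)-m['xyz'])
    return m['cx']-m['fx']*c[0]/c[2], m['cy']+m['fy']*c[1]/c[2]
def totool(p):
    "world target of TCP -> shift mm in tool axes"
    s=r.state(); return 1000*R.from_rotvec(s['orientation']).inv().apply(np.array(p)-s['tool_pos'])
E
python3 - <<'E'
from h import *
t=cv2.imread('pics/top0.png'); s=cv2.imread('pics/scene0.png')
mt,ms=imaging.camera_model('top'),imaging.camera_model('scene')
for n,im,m in(('top',t,mt),('scene',s,ms)):
    hsv=cv2.cvtColor(im,cv2.COLOR_BGR2HSV)
    k=cv2.inRange(hsv,(8,60,120),(28,255,255))
    for c in cv2.findContours(k,cv2.RETR_EXTERNAL,cv2.CHAIN_APPROX_NONE)[0]:
        if cv2.contourArea(c)<350: continue
        pts=np.array([hit(m,*p[0],.012)[:2]*1000 for p in c],np.float32)
        print(n,cv2.boundingRect(c),[np.round(x,1) for x in cv2.minAreaRect(pts)])
S=6
a=cv2.resize(t[210:272,310:410],None,fx=S,fy=S,interpolation=cv2.INTER_CUBIC)
b=cv2.resize(s[170:240,280:380],None,fx=S,fy=S,interpolation=cv2.INTER_CUBIC)
cv2.imwrite('pics/crop0.png',cv2.resize(np.vstack([a,b]),None,fx=.75,fy=.75))
R0=R.from_rotvec(r.state()['orientation']).as_matrix(); print(R0.round(3))
E
```

```text
top (141, 225, 29, 28) [array([486.8, 338.9]), array([74.1, 70.7]), np.float64(88.4)]
top (189, 223, 38, 39) [array([474. , 202.2]), array([84.1, 85.1]), np.float64(15.1)]
top (53, 219, 35, 33) [array([501.7, 563.2]), array([88. , 84.8]), np.float64(44.9)]
top (407, 211, 39, 37) [array([ 492.5, -370.2]), array([92.3, 93.1]), np.float64(2.9)]
top (257, 208, 45, 45) [array([500.5,  15. ]), array([102.1, 102.6]), np.float64(9.8)]
top (434, 69, 61, 61) [array([ 845.3, -492.4]), array([156.1, 175.4]), np.float64(80.3)]
scene (72, 344, 44, 41) [array([501.5, 560.5]), array([84. , 99.4]), np.float64(83.0)]
scene (164, 293, 42, 35) [array([482. , 342.4]), array([73.8, 76.7]), np.float64(89.7)]
scene (210, 265, 45, 34) [array([470. , 206.8]), array([87.3, 90.1]), np.float64(15.5)]
scene (252, 224, 50, 36) [array([497.3,  19.9]), array([106.6, 109.9]), np.float64(9.7)]
scene (343, 173, 38, 24) [array([ 489.4, -363.9]), array([ 98.3, 105.5]), np.float64(3.1)]
[[-0.001  0.944  0.331]
 [ 0.001  0.331 -0.944]
 [-1.    -0.    -0.001]]
```

View pics/crop0.png

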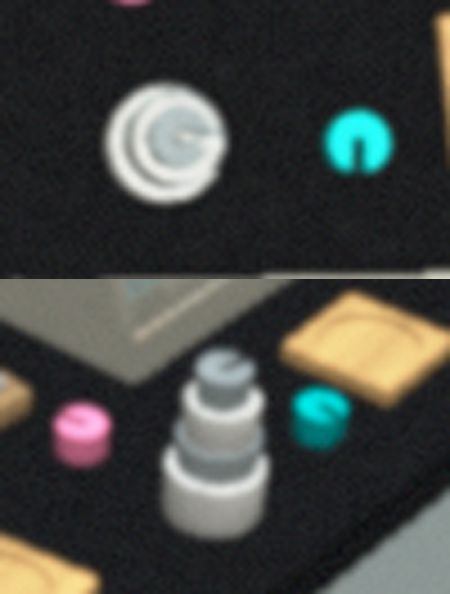

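The crop shows the real pile: grey d on top at about top (350,240), the base a at about (347,242), and turquoise about 110 mm to the right. Trays by side length, centres in mm: D (487,340), C (474,202), A (500,15), B (492,-372).

```bash
python3 - <<'E'
from h import *
mt,ms=imaging.camera_model('top'),imaging.camera_model('scene')
print('d',hit(mt,350,240.4,.112),hit(ms,329.8,190,.112))
print('a',hit(mt,346.9,241.8,.036)); d=hit(mt,350,240.4,.112)
print('start->hover',totool([d[0],d[1],.25]))
m=imaging.camera_model('wrist');s=r.state();Ri=R.from_rotvec(s['orientation']).inv()
print('cam in tool',Ri.apply(m['xyz']-s['tool_pos']), (Ri*R.from_rotvec(m['orientation'])).as_matrix().round(2))
E
```

```text
d [ 0.46083419 -0.15803951  0.112     ] [ 0.4575444 -0.1520623  0.112    ]
a [ 0.46252205 -0.15910741  0.036     ]
start->hover [ -18.95742911  382.70012971 -373.11841566]
cam in tool [-0.14372462  0.08130076  0.0007968 ] [[-0.    0.32 -0.95]
 [ 0.    0.95  0.32]
 [ 1.   -0.   -0.  ]]
```

>>> send_rows([
  {"x":-2,"y":25,"z":-24,"spin":-5},
  {"x":-5,"y":53,"z":-52,"spin":-12},
  {"x":-8,"y":82,"z":-80,"spin":-19},
  {"x":-10,"y":111,"z":-108,"spin":-26},
  {"x":-13,"y":140,"z":-136,"spin":-33},
  {"x":-15,"y":169,"z":-164,"spin":-40},
  {"x":-17,"y":198,"z":-192,"spin":-47},
  {"x":-19,"y":227,"z":-220,"spin":-54},
  {"x":-19,"y":256,"z":-248,"spin":-61},
  {"x":-19,"y":285,"z":-276,"spin":-67},
  {"x":-19,"y":314,"z":-304,"spin":-70.7},
  {"x":-19,"y":342,"z":-332,"spin":-70.7},
])

```text
t: 1.15
tool_pos: [0.4364, -0.2084, 0.25]
orientation: [-0.001, 1.571, 0.003]
ft_force: [-0.1, 0.1, 0.1]
width: 0.0855
```

```bash
python3 - <<'E'
from h import *
s=r.state();print(s['t'],s['tool_pos'],s['q'].round(2));print(R.from_rotvec(s['orientation']).as_matrix().round(3)); print(totool([.4605,-.157,.25]))
E
```

```text
1.15 [ 0.43638814 -0.20839981  0.25004874] [ 0.81  0.17 -0.51  1.93  0.1   1.07  0.26]
[[-0.    -0.002  1.   ]
 [ 0.001  1.     0.002]
 [-1.     0.001 -0.   ]]
[ 0.09547505 51.34862813 24.22052669]
```

>>> send_rows([
  {"x":0,"y":26,"z":12},
  {"x":0,"y":51,"z":24},
  {"x":0,"y":51,"z":24},
  {"x":0,"y":51,"z":24},
])

```text
invalid input at $.moves[0]: expected keys x, y, z, spin
```

```bash
python3 - <<'E'
from h import *
m=imaging.camera_model('wrist'); im=imaging.get_image('wrist'); s=r.state(); print(s['tool_pos'])
cv2.imwrite('pics/w1.png',im)
for p in((.4605,-.157,.112),(.4625,-.159,.036)): print(proj(m,p))
E
```

```text
[ 0.44024068 -0.19954547  0.25057291]
(np.float64(314.24011754190684), np.float64(128.9375876049671))
(np.float64(309.510246310729), np.float64(122.49574550966513))
```

View pics/w1.png

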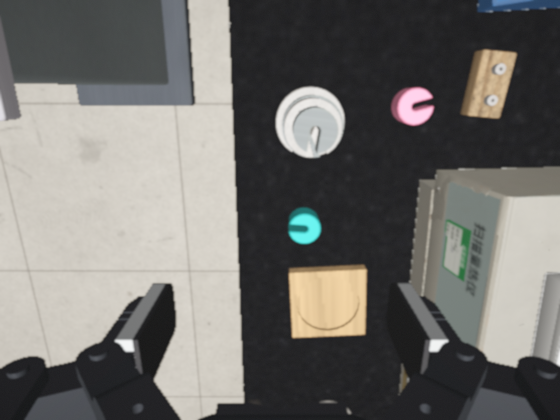

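The wrist view shows d at about (316,128), on the predicted (314,129). Turquoise is at (304,226) and pink at (413,105).

>>> send_rows([
  {"x":0,"y":20,"z":10,"spin":0},
  {"x":0,"y":42.5,"z":20.3,"spin":0},
  {"x":0,"y":42.5,"z":20.3,"spin":0},
  {"x":0,"y":42.5,"z":20.3,"spin":0},
])

```text
t: 1.53
tool_pos: [0.4603, -0.1557, 0.2508]
orientation: [-0.008, 1.568, 0.017]
ft_force: [-0.1, -0.3, 0.4]
width: 0.0852
```

```bash
python3 - <<'E'
from h import *
m=imaging.camera_model('wrist'); im=imaging.get_image('wrist'); s=r.state(); print(s['tool_pos'])
cv2.imwrite('pics/w2raw.png',im)
u,v=map(int,proj(m,(.4605,-.157,.112))); print(u,v)
c=cv2.resize(im[max(v-75,0):v+75,u-75:u+75],None,fx=4,fy=4,interpolation=cv2.INTER_CUBIC); print(max(v-75,0),u-75)
cv2.imwrite('pics/w2.png',c)
E
```

```text
[ 0.45972877 -0.1571621   0.25067854]
281 197
122 206
```

View pics/w2.png

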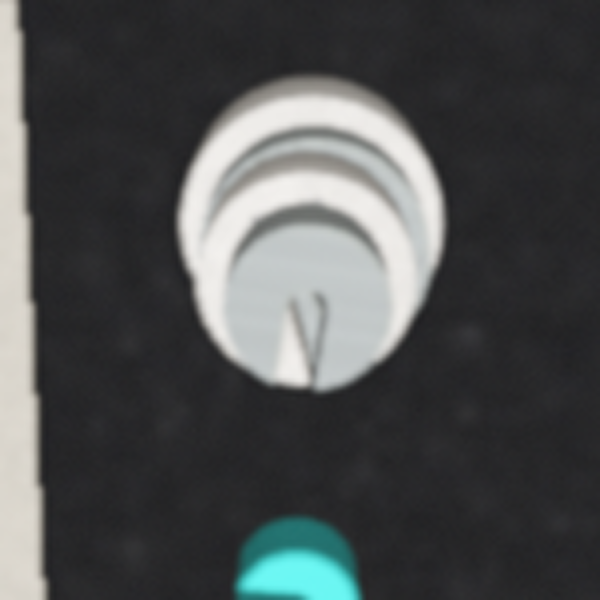

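>>> send_rows([
  {"x":12,"y":-1,"z":2,"spin":0},
  {"x":35,"y":-1,"z":2.3,"spin":0},
  {"x":60,"y":-1,"z":2.3,"spin":0},
  {"x":85,"y":-1,"z":2.3,"spin":0},
  {"x":110,"y":-1,"z":2.3,"spin":0},
  {"x":130,"y":-1,"z":2.3,"spin":0},
  {"x":143,"y":-1,"z":2.3,"spin":0},
  {"x":151,"y":-1,"z":2.3,"spin":0},
  {"x":155,"y":-1,"z":2.3,"spin":0},
  {"x":155,"y":-1,"z":2.3,"spin":0},
  {"x":155,"y":-1,"z":2.3,"spin":0},
  {"x":155,"y":-1,"z":2.3,"spin":0},
])

```text
t: 2.58
tool_pos: [0.463, -0.1577, 0.0965]
orientation: [-0.006, 1.567, 0.013]
ft_force: [0.3, 0.4, 0.4]
width: 0.0856
```

>>> send_rows([
  {"x":0,"y":0,"z":0,"spin":0},
  {"x":0,"y":0,"z":0,"spin":0},
  {"x":0,"y":0,"z":0,"spin":0},
  {"x":0,"y":0,"z":0,"spin":0},
  {"x":0,"y":0,"z":0,"spin":0},
  {"x":0,"y":0,"z":0,"spin":0},
  {"x":0,"y":0,"z":0,"spin":0},
  {"x":0,"y":0,"z":0,"spin":0},
], gripper=25, newtons=40)

```text
t: 3.25
tool_pos: [0.4627, -0.1578, 0.0969]
orientation: [-0.006, 1.568, 0.013]
ft_force: [-2.8, 0.8, 5.4]
width: 0.0324
```

```bash
python3 - <<'E'
from h import *
s=r.state(); print(s['t'],s['tool_pos'],s['width'],s['ft_force'],R.from_rotvec(s['orientation']).as_matrix().round(4))
m=imaging.camera_model('wrist'); im=imaging.get_image('wrist'); cv2.imwrite('pics/w3.png',im)
E
```

```text
3.25 [ 0.4626891  -0.15782258  0.09691068] 0.03235952588397998 [-2.84424679  0.84036038  5.43401938] [[ 0.0031 -0.0123  0.9999]
 [ 0.0042  0.9999  0.0123]
 [-1.      0.0041  0.0031]]
```

View pics/w3.png

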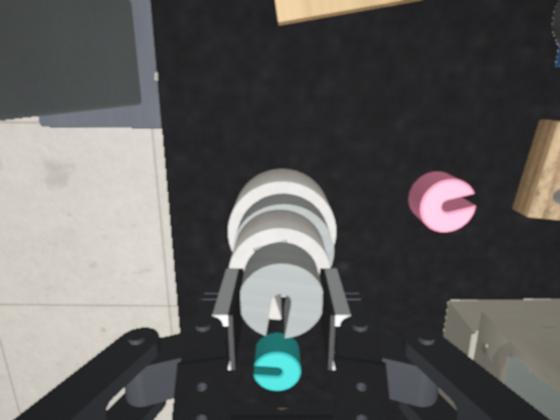

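d is between the pads and lying flat. Lift.

>>> send_rows([
  {"x":-3,"y":0,"z":0,"spin":0},
  {"x":-8,"y":0,"z":0,"spin":0},
  {"x":-16,"y":0,"z":0,"spin":0},
  {"x":-28,"y":0,"z":0,"spin":0},
  {"x":-42,"y":0,"z":0,"spin":0},
  {"x":-56,"y":0,"z":0,"spin":0},
  {"x":-66,"y":0,"z":0,"spin":0},
  {"x":-70,"y":0,"z":0,"spin":0},
  {"x":-70,"y":0,"z":0,"spin":0},
])

```text
t: 4.05
tool_pos: [0.4631, -0.1583, 0.168]
orientation: [-0.007, 1.566, 0.012]
ft_force: [0.1, -0.1, -2.6]
width: 0.0323
```

```bash
python3 - <<'E'
from h import *
s=r.state(); print(s['t'],s['tool_pos'],s['width'],s['ft_force'],totool([.4873,.3404,.165]))
m=imaging.camera_model('wrist'); im=imaging.get_image('wrist'); cv2.imwrite('pics/w4.png',im)
E
```

```text
4.05 [ 0.46306892 -0.15832637  0.16800374] 0.032333281168648566 [ 0.09154227 -0.05481783 -2.57087157] [  4.71808042 498.38360489  30.26022964]
```

View pics/w4.png

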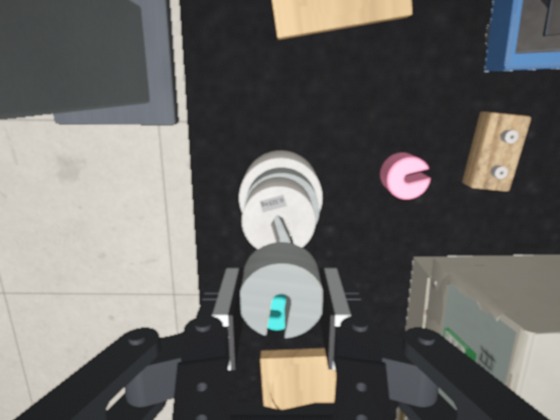

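d is held level and the rest of the pile is intact. Carry across.

>>> send_rows([
  {"x":4,"y":10,"z":1,"spin":0},
  {"x":4,"y":28,"z":2,"spin":0},
  {"x":4,"y":54,"z":3,"spin":0},
  {"x":4,"y":84,"z":5,"spin":0},
  {"x":4,"y":114,"z":7,"spin":0},
  {"x":4,"y":144,"z":9,"spin":0},
  {"x":4,"y":174,"z":11,"spin":0},
  {"x":4,"y":204,"z":12,"spin":0},
  {"x":4,"y":234,"z":14,"spin":0},
  {"x":4,"y":264,"z":16,"spin":0},
  {"x":4,"y":294,"z":18,"spin":0},
  {"x":4,"y":318,"z":19,"spin":0},
])

```text
t: 5.1
tool_pos: [0.4764, 0.1632, 0.1634]
orientation: [-0.008, 1.569, 0.015]
ft_force: [0.5, -0.2, -1.3]
width: 0.0323
```

```bash
python3 - <<'E'
from h import *
s=r.state(); print(s['t'],s['tool_pos'],s['width'],R.from_rotvec(s['orientation']).as_matrix().round(4),totool([.4873,.3404,.150]))
E
```

```text
5.1 [0.47636718 0.16321196 0.16342592] 0.0323478142068107 [[ 0.0019 -0.0147  0.9999]
 [ 0.0048  0.9999  0.0147]
 [-1.      0.0047  0.0019]] [ 14.29118614 176.94281517  13.50505386]
```

>>> send_rows([
  {"x":4,"y":20,"z":2,"spin":0},
  {"x":8,"y":50,"z":4,"spin":0},
  {"x":12,"y":80,"z":6,"spin":0},
  {"x":14,"y":110,"z":8,"spin":0},
  {"x":14,"y":138,"z":10,"spin":0},
  {"x":14,"y":160,"z":12,"spin":0},
  {"x":14,"y":172,"z":13.5,"spin":0},
  {"x":14,"y":177,"z":13.5,"spin":0},
  {"x":14,"y":177,"z":13.5,"spin":0},
  {"x":14,"y":177,"z":13.5,"spin":0},
])

```text
t: 5.93
tool_pos: [0.4871, 0.339, 0.1496]
orientation: [-0.009, 1.57, 0.013]
ft_force: [-0.5, 0.2, -1.3]
width: 0.0322
```

```bash
cat >> h.py <<'E'
def trays(im,m,z=.012):
    k=cv2.inRange(cv2.cvtColor(im,cv2.COLOR_BGR2HSV),(8,60,120),(28,255,255))
    for c in cv2.findContours(k,cv2.RETR_EXTERNAL,cv2.CHAIN_APPROX_NONE)[0]:
        if cv2.contourArea(c)<1500: continue
        pts=np.array([hit(m,*p[0],z)[:2]*1000 for p in c],np.float32)
        print(cv2.boundingRect(c),[np.round(x,1) for x in cv2.minAreaRect(pts)])
E
python3 - <<'E'
from h import *
s=r.state(); print(s['t'],s['tool_pos'],s['width'])
m=imaging.camera_model('wrist'); im=imaging.get_image('wrist'); cv2.imwrite('pics/w5.png',im); trays(im,m)
print(proj(m,(.4873,.3404,.012)))
E
```

```text
5.9333 [0.48708869 0.33901511 0.14957473] 0.032187537615381574
(228, 295, 89, 91) [array([472.4, 201.9]), array([81.7, 83.8]), np.float64(15.2)]
(234, 151, 91, 87) [array([484.6, 339. ]), array([70.1, 69.6]), np.float64(89.8)]
(np.float64(281.8146721201375), np.float64(193.84505921551295))
```

View pics/w5.png

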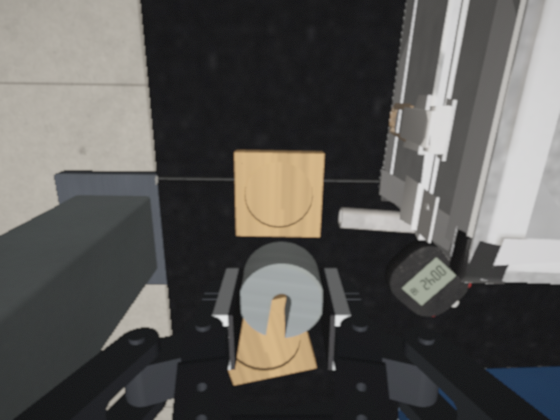

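```bash
python3 - <<'E'
from h import *
s=r.state(); print(s['tool_pos'],totool([.486,.3395,.0165]))
E
```

```text
[0.48739265 0.33854213 0.14972618] [133.22655513   0.61212186  -1.54353213]
```

>>> send_rows([
  {"x":10,"y":0.5,"z":-1.5,"spin":0},
  {"x":30,"y":0.5,"z":-1.5,"spin":0},
  {"x":54,"y":0.5,"z":-1.5,"spin":0},
  {"x":78,"y":0.5,"z":-1.5,"spin":0},
  {"x":98,"y":0.5,"z":-1.5,"spin":0},
  {"x":111,"y":0.5,"z":-1.5,"spin":0},
  {"x":119,"y":0.5,"z":-1.5,"spin":0},
  {"x":124,"y":0.5,"z":-1.5,"spin":0},
  {"x":127,"y":0.5,"z":-1.5,"spin":0},
  {"x":129,"y":0.5,"z":-1.5,"spin":0},
  {"x":129,"y":0.5,"z":-1.5,"spin":0},
  {"x":129,"y":0.5,"z":-1.5,"spin":0},
])

```text
t: 6.98
tool_pos: [0.4865, 0.3398, 0.0215]
orientation: [-0.007, 1.568, 0.013]
ft_force: [0.1, -0.1, -1.7]
width: 0.0319
```

>>> send_rows([
  {"x":1,"y":0,"z":0,"spin":0},
  {"x":2,"y":0,"z":0,"spin":0},
  {"x":3,"y":0,"z":0,"spin":0},
  {"x":4,"y":0,"z":0,"spin":0},
  {"x":4,"y":0,"z":0,"spin":0},
  {"x":4,"y":0,"z":0,"spin":0},
])

```text
t: 7.48
tool_pos: [0.4864, 0.3397, 0.0174]
orientation: [-0.008, 1.569, 0.013]
ft_force: [0.2, -0.1, -1.6]
width: 0.0325
```

>>> send_rows([
  {"x":0.5,"y":0,"z":0,"spin":0},
  {"x":1,"y":0,"z":0,"spin":0},
  {"x":1.5,"y":0,"z":0,"spin":0},
  {"x":1.5,"y":0,"z":0,"spin":0},
])

```text
t: 7.82
tool_pos: [0.4865, 0.3397, 0.0161]
orientation: [-0.008, 1.568, 0.013]
ft_force: [-0.8, 0.1, 0.6]
width: 0.0326
```

Contact: the force rose from -1.6 to +0.6 N. Release and rise.

>>> send_rows([
  {"x":0,"y":0,"z":0,"spin":0},
  {"x":0,"y":0,"z":0,"spin":0},
  {"x":0,"y":0,"z":0,"spin":0},
  {"x":0,"y":0,"z":0,"spin":0},
  {"x":0,"y":0,"z":0,"spin":0},
  {"x":-2,"y":0,"z":0,"spin":0},
  {"x":-10,"y":0,"z":0,"spin":0},
  {"x":-30,"y":0,"z":0,"spin":0},
  {"x":-60,"y":0,"z":0,"spin":0},
  {"x":-95,"y":0,"z":0,"spin":0},
  {"x":-125,"y":0,"z":0,"spin":0},
  {"x":-140,"y":0,"z":0,"spin":0},
], gripper=85)

```text
t: 8.82
tool_pos: [0.4873, 0.341, 0.1609]
orientation: [-0.005, 1.563, 0.016]
ft_force: [0.2, 0.3, 0.3]
width: 0.0848
```

```bash
python3 - <<'E'
from h import *
s=r.state(); print(s['t'],s['tool_pos'],s['width'],totool([.463,-.159,.19]))
m=imaging.camera_model('wrist'); im=imaging.get_image('wrist'); t=imaging.get_image('top'); cv2.imwrite('pics/w6raw.png',im);mt=imaging.camera_model('top')
u,v=map(int,proj(m,(.486,.3397,.02))); a=cv2.resize(im[v-60:v+60,u-60:u+60],(400,400),interpolation=2)
u,v=map(int,proj(mt,(.463,-.159,.05))); print(u-25,v-25); b=cv2.resize(t[v-25:v+25,u-25:u+25],(400,400),interpolation=2)
cv2.imwrite('pics/w6.png',np.hstack([a,b]))
E
```

```text
8.8167 [0.48728235 0.34096418 0.16092727] 0.08481666225037215 [ -32.83502924 -499.38055119  -30.65886655]
322 216
```

View pics/w6.png

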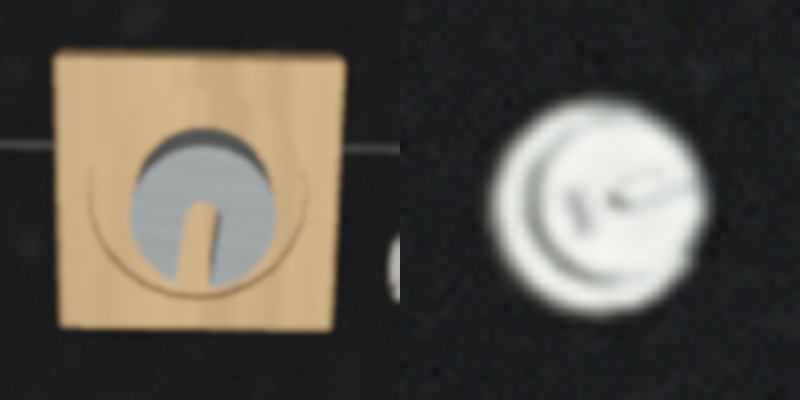

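d lies flat and centred in its tray. The c, b and a pile is undisturbed, with c at about (350,241.6) in the top view. Back to the pile.

>>> send_rows([
  {"x":-10,"y":-15,"z":-1,"spin":0},
  {"x":-20,"y":-45,"z":-3,"spin":0},
  {"x":-30,"y":-82,"z":-5,"spin":0},
  {"x":-32,"y":-120,"z":-7,"spin":0},
  {"x":-32,"y":-158,"z":-10,"spin":0},
  {"x":-32,"y":-196,"z":-12,"spin":0},
  {"x":-32,"y":-234,"z":-14,"spin":0.9},
  {"x":-32,"y":-272,"z":-17,"spin":0.9},
  {"x":-32,"y":-310,"z":-19,"spin":0.9},
  {"x":-32,"y":-348,"z":-21,"spin":0.9},
  {"x":-32,"y":-386,"z":-24,"spin":0.9},
  {"x":-32,"y":-420,"z":-26,"spin":0.9},
])

```text
t: 9.92
tool_pos: [0.4654, -0.0821, 0.1883]
orientation: [0.009, 1.564, 0.002]
ft_force: [0.8, 0.6, -0.0]
width: 0.0852
```

```bash
python3 - <<'E'
from h import *
s=r.state(); print(s['tool_pos'],totool([.462,-.159,.22]),hit(imaging.camera_model('top'),349.8,241.6,.088))
E
```

```text
[ 0.46536961 -0.08206664  0.18831495] [-32.252038   -76.71904471  -2.83429693] [ 0.45948942 -0.1603088   0.088     ]
```

>>> send_rows([
  {"x":-10,"y":-25,"z":-1,"spin":0},
  {"x":-22,"y":-50,"z":-2,"spin":0},
  {"x":-30,"y":-68,"z":-3,"spin":0},
  {"x":-32,"y":-77,"z":-3,"spin":0},
  {"x":-32,"y":-77,"z":-3,"spin":0},
  {"x":-32,"y":-77,"z":-3,"spin":0},
])

```text
t: 10.42
tool_pos: [0.4614, -0.1584, 0.219]
orientation: [0.009, 1.565, 0.003]
ft_force: [0.4, 0.2, 0.1]
width: 0.0847
```

```bash
cat >> h.py <<'E'
def disc(im,m,p,rad,lo=115):
    "Hough circle of the disc's top face near predicted centre p"
    u,v=proj(m,p); d=-R.from_rotvec(m['orientation']).inv().apply(np.array(p)-m['xyz'])[2]
    pr=rad*m['fx']/d; S=4; w=int(pr*1.8); x0,y0=int(u)-w,max(int(v)-w,0)
    c=cv2.resize(im[y0:y0+2*w,x0:x0+2*w],None,fx=S,fy=S,interpolation=cv2.INTER_CUBIC)
    g=cv2.GaussianBlur(cv2.cvtColor(c,cv2.COLOR_BGR2GRAY),(0,0),3)
    h=cv2.HoughCircles(g,cv2.HOUGH_GRADIENT_ALT,1,15,param1=60,param2=.5,minRadius=int(pr*S*.9),maxRadius=int(pr*S*1.1))
    for x,y,q in (h[0] if h is not None else []):
        print('circle r',q/S*d/m['fx'],hit(m,x0+x/S,y0+y/S,p[2])); cv2.circle(c,(int(x),int(y)),int(q),(0,0,255),1)
    print('crop org',x0,y0,'x',S); return c
E
python3 - <<'E'
from h import *
s=r.state(); print(s['t'],s['tool_pos']);m=imaging.camera_model('wrist'); im=imaging.get_image('wrist'); cv2.imwrite('pics/w7raw.png',im)
c=disc(im,m,(.461,-.1595,.088),.023); cv2.imwrite('pics/w7.png',c)
E
```

```text
10.4167 [ 0.46140649 -0.15838793  0.21898426]
crop org 227 147 x 4
```

View pics/w7.png

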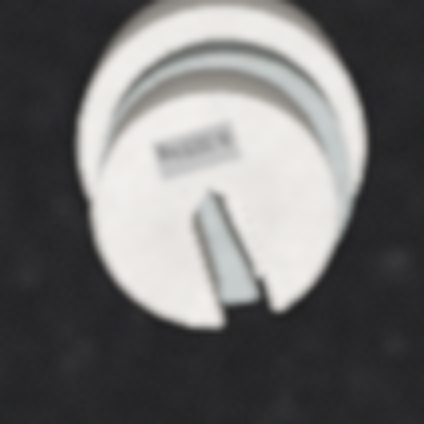

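```bash
python3 - <<'E'
from h import *
m=imaging.camera_model('wrist');p=hit(m,280.9,199.3,.088); s=r.state();print(p,totool([p[0],p[1],.066]),R.from_rotvec(s['orientation']).as_matrix().round(4))
E
```

```text
[ 0.46158188 -0.15802517  0.088     ] [152.93562779  -1.67789117  -0.70306936] [[ 0.0055  0.0022  1.    ]
 [ 0.0084  1.     -0.0022]
 [-0.9999  0.0084  0.0055]]
```

>>> send_rows([
  {"x":12,"y":-1,"z":-0.7,"spin":0},
  {"x":35,"y":-1.7,"z":-0.7,"spin":0},
  {"x":60,"y":-1.7,"z":-0.7,"spin":0},
  {"x":85,"y":-1.7,"z":-0.7,"spin":0},
  {"x":110,"y":-1.7,"z":-0.7,"spin":0},
  {"x":130,"y":-1.7,"z":-0.7,"spin":0},
  {"x":143,"y":-1.7,"z":-0.7,"spin":0},
  {"x":150,"y":-1.7,"z":-0.7,"spin":0},
  {"x":153,"y":-1.7,"z":-0.7,"spin":0},
  {"x":153,"y":-1.7,"z":-0.7,"spin":0},
  {"x":153,"y":-1.7,"z":-0.7,"spin":0},
])

```text
t: 11.38
tool_pos: [0.4622, -0.1575, 0.0665]
orientation: [0.007, 1.564, 0.006]
ft_force: [-0.6, -0.2, 1.1]
width: 0.085
```

>>> send_rows([
  {"x":0,"y":0,"z":0,"spin":0},
  {"x":0,"y":0,"z":0,"spin":0},
  {"x":0,"y":0,"z":0,"spin":0},
  {"x":0,"y":0,"z":0,"spin":0},
  {"x":0,"y":0,"z":0,"spin":0},
  {"x":0,"y":0,"z":0,"spin":0},
  {"x":0,"y":0,"z":0,"spin":0},
], gripper=36, newtons=50)

```text
t: 11.97
tool_pos: [0.4621, -0.1577, 0.0674]
orientation: [0.007, 1.564, 0.005]
ft_force: [-3.3, 0.7, 7.8]
width: 0.045
```

>>> send_rows([
  {"x":-3,"y":0,"z":0,"spin":0},
  {"x":-8,"y":0,"z":0,"spin":0},
  {"x":-16,"y":0,"z":0,"spin":0},
  {"x":-28,"y":0,"z":0,"spin":0},
  {"x":-42,"y":0,"z":0,"spin":0},
  {"x":-56,"y":0,"z":0,"spin":0},
  {"x":-66,"y":0,"z":0,"spin":0},
  {"x":-70,"y":0,"z":0,"spin":0},
  {"x":-70,"y":0,"z":0,"spin":0},
])

```text
t: 12.72
tool_pos: [0.4622, -0.1585, 0.1385]
orientation: [0.007, 1.562, 0.004]
ft_force: [0.2, -0.3, -3.7]
width: 0.0448
```

```bash
python3 - <<'E'
from h import *
s=r.state(); print(s['t'],s['tool_pos'],s['width'],s['ft_force'],totool([.4735,.202,.125]))
im=imaging.get_image('wrist'); cv2.imwrite('pics/w8.png',im)
E
```

```text
12.7167 [ 0.46220885 -0.15850942  0.13846888] 0.044794985170535095 [ 0.20153542 -0.26730795 -3.70743591] [ 15.93083848 360.43216215  10.52650422]
```

View pics/w8.png

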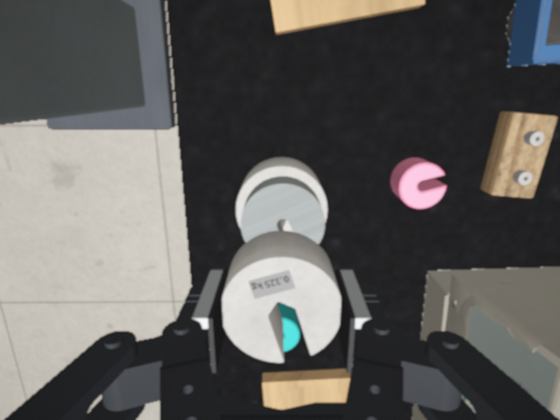

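c is held level, and b and a are undisturbed. Carry to tray C.

>>> send_rows([
  {"x":0,"y":10,"z":0,"spin":0},
  {"x":0,"y":28,"z":1,"spin":0},
  {"x":2,"y":54,"z":2,"spin":0},
  {"x":4,"y":84,"z":3,"spin":0},
  {"x":6,"y":114,"z":4,"spin":0},
  {"x":8,"y":146,"z":5,"spin":0},
  {"x":10,"y":178,"z":6,"spin":0},
  {"x":12,"y":210,"z":7,"spin":0},
  {"x":14,"y":242,"z":8,"spin":0},
  {"x":16,"y":274,"z":9,"spin":0},
  {"x":16,"y":304,"z":10,"spin":0},
  {"x":16,"y":328,"z":10.5,"spin":0},
])

```text
t: 13.77
tool_pos: [0.4713, 0.1731, 0.1232]
orientation: [0.006, 1.566, 0.007]
ft_force: [-0.0, -0.7, -3.1]
width: 0.0449
```

```bash
python3 - <<'E'
from h import *
s=r.state(); print(s['t'],s['tool_pos'],totool([.4734,.2023,.019]))
E
```

```text
13.7667 [0.47134488 0.17307036 0.12323291] [104.47682423  28.37716284   1.5572505 ]
```

>>> send_rows([
  {"x":0,"y":15,"z":1,"spin":0},
  {"x":0,"y":24,"z":1.6,"spin":0},
  {"x":5,"y":28.4,"z":1.6,"spin":0},
  {"x":20,"y":28.4,"z":1.6,"spin":0},
  {"x":42,"y":28.4,"z":1.6,"spin":0},
  {"x":64,"y":28.4,"z":1.6,"spin":0},
  {"x":82,"y":28.4,"z":1.6,"spin":0},
  {"x":94,"y":28.4,"z":1.6,"spin":0},
  {"x":100,"y":28.4,"z":1.6,"spin":0},
  {"x":103,"y":28.4,"z":1.6,"spin":0},
  {"x":104.5,"y":28.4,"z":1.6,"spin":0},
  {"x":104.5,"y":28.4,"z":1.6,"spin":0},
])

```text
t: 14.77
tool_pos: [0.4739, 0.2024, 0.0194]
orientation: [0.006, 1.565, 0.007]
ft_force: [0.1, 0.1, -3.2]
width: 0.0448
```

>>> send_rows([
  {"x":1,"y":0,"z":0,"spin":0},
  {"x":2,"y":0,"z":0,"spin":0},
  {"x":3,"y":0,"z":0,"spin":0},
  {"x":3.5,"y":0,"z":0,"spin":0},
  {"x":3.5,"y":0,"z":0,"spin":0},
  {"x":3.5,"y":0,"z":0,"spin":0},
])

```text
t: 15.27
tool_pos: [0.4739, 0.2025, 0.016]
orientation: [0.006, 1.565, 0.007]
ft_force: [0.5, 0.2, -2.1]
width: 0.0452
```

>>> send_rows([
  {"x":0.5,"y":0,"z":0,"spin":0},
  {"x":1,"y":0,"z":0,"spin":0},
  {"x":1.5,"y":0,"z":0,"spin":0},
  {"x":1.5,"y":0,"z":0,"spin":0},
])

```text
t: 15.6
tool_pos: [0.474, 0.2025, 0.0145]
orientation: [0.006, 1.565, 0.007]
ft_force: [0.4, -0.8, -1.3]
width: 0.0448
```

>>> send_rows([
  {"x":0.4,"y":0,"z":0,"spin":0},
  {"x":0.8,"y":0,"z":0,"spin":0},
  {"x":0.8,"y":0,"z":0,"spin":0},
])

```text
t: 15.85
tool_pos: [0.4739, 0.2025, 0.0144]
orientation: [0.005, 1.564, 0.007]
ft_force: [-1.9, -1.0, 5.9]
width: 0.0451
```

Contact is firm at +5.9 N. Release, rise and go back.

>>> send_rows([
  {"x":0,"y":0,"z":0,"spin":0},
  {"x":0,"y":0,"z":0,"spin":0},
  {"x":0,"y":0,"z":0,"spin":0},
  {"x":0,"y":0,"z":0,"spin":0},
  {"x":0,"y":0,"z":0,"spin":0},
  {"x":-2,"y":0,"z":0,"spin":0},
  {"x":-10,"y":0,"z":0,"spin":0},
  {"x":-30,"y":0,"z":0,"spin":0},
  {"x":-60,"y":0,"z":0,"spin":0},
  {"x":-95,"y":0,"z":0,"spin":0},
  {"x":-125,"y":0,"z":0,"spin":0},
  {"x":-140,"y":0,"z":0,"spin":0},
], gripper=85)

```text
t: 16.85
tool_pos: [0.4745, 0.2026, 0.1588]
orientation: [0.007, 1.559, 0.009]
ft_force: [0.5, -0.4, 0.3]
width: 0.0853
```

```bash
python3 - <<'E'
from h import *
s=r.state(); print(s['t'],s['tool_pos'],s['width'],totool([.462,-.159,.19]))
m=imaging.camera_model('wrist'); im=imaging.get_image('wrist'); cv2.imwrite('pics/w9raw.png',im)
u,v=map(int,proj(m,(.4737,.2023,.02))); a=cv2.resize(im[v-70:v+70,u-70:u+70],(400,400),interpolation=2)
cv2.imwrite('pics/w9.png',a); trays(im,m)
E
```

```text
16.85 [0.47445761 0.20258656 0.15875122] 0.08525230523746068 [ -34.96625162 -361.24248822  -12.5595866 ]
(245, 325, 117, 90) [array([499. ,  17.1]), array([100.8, 107.7]), np.float64(9.7)]
(214, 133, 123, 119) [array([472.4, 201.9]), array([82. , 82.7]), np.float64(15.2)]
(244, 0, 100, 60) [array([484.4, 323.5]), array([69.8, 38.2]), np.float64(0.2)]
```

View pics/w9.png

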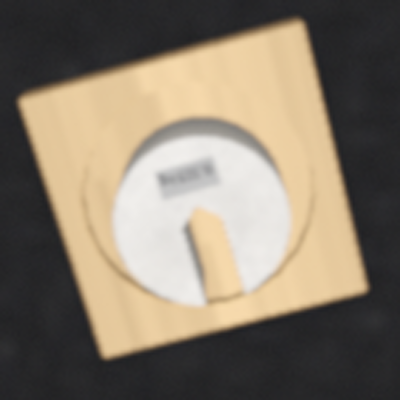

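c lies flat and centred in tray C. Back for b.

>>> send_rows([
  {"x":-10,"y":-15,"z":-1,"spin":0},
  {"x":-20,"y":-45,"z":-2,"spin":0},
  {"x":-30,"y":-82,"z":-3,"spin":0},
  {"x":-35,"y":-120,"z":-4,"spin":0},
  {"x":-35,"y":-158,"z":-5,"spin":0},
  {"x":-35,"y":-196,"z":-7,"spin":0},
  {"x":-35,"y":-234,"z":-8,"spin":0},
  {"x":-35,"y":-272,"z":-9,"spin":0},
  {"x":-35,"y":-310,"z":-11,"spin":0},
  {"x":-35,"y":-340,"z":-12,"spin":0},
  {"x":-35,"y":-357,"z":-12.5,"spin":0},
  {"x":-35,"y":-361,"z":-12.5,"spin":0},
])

```text
t: 17.9
tool_pos: [0.4621, -0.1622, 0.1911]
orientation: [0.012, 1.556, 0.004]
ft_force: [0.1, 0.3, -0.7]
width: 0.0847
```

>>> send_rows([
  {"x":0,"y":0,"z":0,"spin":0},
  {"x":0,"y":0,"z":0,"spin":0},
])

```text
t: 18.07
tool_pos: [0.4619, -0.1616, 0.1911]
orientation: [0.012, 1.556, 0.004]
ft_force: [-0.2, -0.6, 0.3]
width: 0.0851
```

```bash
python3 - <<'E'
from h import *
s=r.state(); print(s['t'],s['tool_pos']);m=imaging.camera_model('wrist'); im=imaging.get_image('wrist'); cv2.imwrite('pics/w10raw.png',im)
c=disc(im,m,(.463,-.1585,.060),.027); 
hsv=cv2.cvtColor(im,cv2.COLOR_BGR2HSV)
u,v=map(int,proj(m,(.463,-.1585,.060))); print(u,v)
for q in range(-60,61,5): print(q,hsv[v+q,u-8],hsv[v,u+q],end=' ; ')
cv2.imwrite('pics/w10.png',c)
E
```

```text
18.0667 [ 0.46188681 -0.16158776  0.19110027]
circle r 0.027749324974592725 [ 0.46292103 -0.15798084  0.06      ]
crop org 218 133 x 4
280 195
-60 [120   7  38] [105  12  41] ; -55 [110  20  38] [120  13  40] ; -50 [ 18  12 103] [120  12  41] ; -45 [ 19  11 186] [120   6  43] ; -40 [ 18   5 238] [105  10  50] ; -35 [ 30   5 163] [ 15   4 236] ; -30 [ 85   8 195] [ 95   8 203] ; -25 [ 90   6 204] [ 90   8 202] ; -20 [ 95   8 204] [ 95   8 203] ; -15 [ 90   8 202] [ 95   7 206] ; -10 [ 95   8 202] [ 95   8 204] ; -5 [ 90   8 203] [ 84   6 201] ; 0 [ 90   8 204] [ 13  16 113] ; 5 [ 95   8 202] [ 30   2 208] ; 10 [ 95   8 202] [ 90   6 200] ; 15 [ 90   7 205] [ 90   6 202] ; 20 [ 95   8 199] [ 90   8 203] ; 25 [ 90   6 203] [ 95   8 204] ; 30 [ 90   6 206] [ 90   7 205] ; 35 [ 90   9 108] [ 60   4 210] ; 40 [120  12  42] [150   6  40] ; 45 [120   7  39] [120   6  42] ; 50 [135  12  43] [105  12  42] ; 55 [110  18  43] [120  12  41] ; 60 [120   6  40] [120  12  44] ;
```

```bash
python3 - <<'E'
from h import *
print(totool([.4629,-.158,.041]))
E
```

```text
[150.17765699   1.29808234  -1.36215429]
```

>>> send_rows([
  {"x":12,"y":1,"z":-1.4,"spin":0},
  {"x":35,"y":1.3,"z":-1.4,"spin":0},
  {"x":60,"y":1.3,"z":-1.4,"spin":0},
  {"x":85,"y":1.3,"z":-1.4,"spin":0},
  {"x":110,"y":1.3,"z":-1.4,"spin":0},
  {"x":128,"y":1.3,"z":-1.4,"spin":0},
  {"x":140,"y":1.3,"z":-1.4,"spin":0},
  {"x":147,"y":1.3,"z":-1.4,"spin":0},
  {"x":150,"y":1.3,"z":-1.4,"spin":0},
  {"x":150,"y":1.3,"z":-1.4,"spin":0},
  {"x":150,"y":1.3,"z":-1.4,"spin":0},
])

```text
t: 19.03
tool_pos: [0.4636, -0.1576, 0.0418]
orientation: [0.01, 1.555, 0.006]
ft_force: [-1.1, -0.5, 1.0]
width: 0.085
```

>>> send_rows([
  {"x":0,"y":0,"z":0,"spin":0},
  {"x":0,"y":0,"z":0,"spin":0},
  {"x":0,"y":0,"z":0,"spin":0},
  {"x":0,"y":0,"z":0,"spin":0},
  {"x":0,"y":0,"z":0,"spin":0},
  {"x":0,"y":0,"z":0,"spin":0},
  {"x":0,"y":0,"z":0,"spin":0},
], gripper=44, newtons=60)

```text
t: 19.62
tool_pos: [0.4639, -0.1577, 0.0432]
orientation: [0.009, 1.554, 0.005]
ft_force: [-2.9, 0.4, 8.8]
width: 0.052
```

>>> send_rows([
  {"x":-3,"y":0,"z":0,"spin":0},
  {"x":-8,"y":0,"z":0,"spin":0},
  {"x":-16,"y":0,"z":0,"spin":0},
  {"x":-28,"y":0,"z":0,"spin":0},
  {"x":-42,"y":0,"z":0,"spin":0},
  {"x":-56,"y":0,"z":0,"spin":0},
  {"x":-66,"y":0,"z":0,"spin":0},
  {"x":-70,"y":0,"z":0,"spin":0},
  {"x":-70,"y":0,"z":0,"spin":0},
])

```text
t: 20.37
tool_pos: [0.4632, -0.1586, 0.1142]
orientation: [0.009, 1.552, 0.004]
ft_force: [-0.0, 0.1, -4.7]
width: 0.0517
```

```bash
python3 - <<'E'
from h import *
s=r.state(); print(s['t'],s['tool_pos'],s['width'],s['ft_force'],totool([.493,-.3718,.11]),R.from_rotvec(s['orientation']).as_matrix().round(4))
im=imaging.get_image('wrist'); cv2.imwrite('pics/w11.png',im)
E
```

```text
20.3667 [ 0.4632325  -0.15863492  0.11417392] 0.05171029335105277 [-0.00785342  0.11643395 -4.67387791] [   2.96395659 -213.10500491   30.3372664 ] [[ 0.0186  0.0029  0.9998]
 [ 0.0083  1.     -0.0031]
 [-0.9998  0.0083  0.0186]]
```

View pics/w11.png

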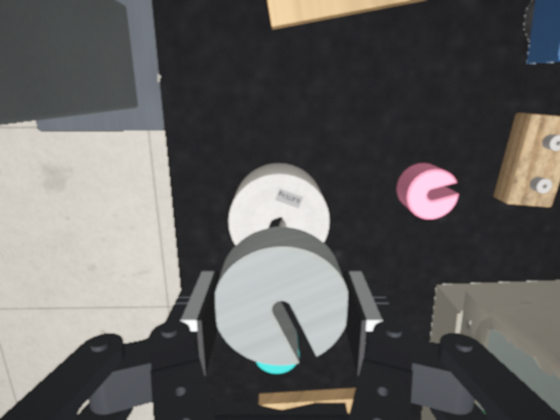

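b is held level, with a alone below it. Carry to tray B, over the turquoise one.

>>> send_rows([
  {"x":0,"y":-8,"z":1,"spin":0},
  {"x":0,"y":-24,"z":3,"spin":0},
  {"x":0,"y":-48,"z":7,"spin":0},
  {"x":0,"y":-76,"z":11,"spin":0},
  {"x":0,"y":-104,"z":15,"spin":0},
  {"x":0,"y":-132,"z":19,"spin":0},
  {"x":0,"y":-160,"z":23,"spin":0},
  {"x":0,"y":-184,"z":26,"spin":0},
  {"x":0,"y":-202,"z":28,"spin":0},
  {"x":0,"y":-211,"z":29,"spin":0},
  {"x":0,"y":-212,"z":29,"spin":0},
  {"x":0,"y":-212,"z":29,"spin":0},
])

```text
t: 21.42
tool_pos: [0.4905, -0.37, 0.111]
orientation: [0.011, 1.555, 0.006]
ft_force: [-0.1, 1.2, -4.2]
width: 0.0514
```

```bash
python3 - <<'E'
from h import *
s=r.state(); print(s['t'],s['tool_pos'],s['width'],s['q'].round(2),totool([.492,-.371,.019]))
im=imaging.get_image('wrist');m=imaging.camera_model('wrist'); trays(im,m)
im=imaging.get_image('top');cv2.imwrite('pics/t2.png',im)
E
```

```text
21.4167 [ 0.49045349 -0.37004097  0.11096604] 0.05140317775480664 [ 0.86  0.52 -0.38  1.79  0.22  0.87  0.39] [91.96367705 -1.93177182  0.11907308]
(209, 144, 138, 125) [array([ 491.8, -369.7]), array([90.2, 90.5]), np.float64(3.2)]
```

>>> send_rows([
  {"x":8,"y":-1,"z":0,"spin":0},
  {"x":24,"y":-1.5,"z":0,"spin":0},
  {"x":44,"y":-1.5,"z":0,"spin":0},
  {"x":62,"y":-1.5,"z":0,"spin":0},
  {"x":76,"y":-1.5,"z":0,"spin":0},
  {"x":84,"y":-1.5,"z":0,"spin":0},
  {"x":89,"y":-1.5,"z":0,"spin":0},
  {"x":92,"y":-1.5,"z":0,"spin":0},
  {"x":92,"y":-1.5,"z":0,"spin":0},
  {"x":92,"y":-1.5,"z":0,"spin":0},
])

```text
t: 22.35
tool_pos: [0.4931, -0.3693, 0.0202]
orientation: [0.008, 1.554, 0.007]
ft_force: [0.5, -0.1, -2.9]
width: 0.0515
```

>>> send_rows([
  {"x":1,"y":0,"z":0,"spin":0},
  {"x":2,"y":0,"z":0,"spin":0},
  {"x":3,"y":0,"z":0,"spin":0},
  {"x":4,"y":0,"z":0,"spin":0},
  {"x":4,"y":0,"z":0,"spin":0},
  {"x":4,"y":0,"z":0,"spin":0},
])

```text
t: 22.85
tool_pos: [0.4931, -0.3693, 0.0162]
orientation: [0.008, 1.554, 0.007]
ft_force: [0.1, -0.6, -3.1]
width: 0.052
```

>>> send_rows([
  {"x":0.6,"y":0,"z":0,"spin":0},
  {"x":1.2,"y":0,"z":0,"spin":0},
  {"x":1.8,"y":0,"z":0,"spin":0},
  {"x":1.8,"y":0,"z":0,"spin":0},
])

```text
t: 23.18
tool_pos: [0.4931, -0.3693, 0.0143]
orientation: [0.008, 1.554, 0.007]
ft_force: [-0.1, 0.0, -3.0]
width: 0.0514
```

>>> send_rows([
  {"x":0.5,"y":0,"z":0,"spin":0},
  {"x":1,"y":0,"z":0,"spin":0},
  {"x":1,"y":0,"z":0,"spin":0},
])

```text
t: 23.43
tool_pos: [0.4932, -0.3692, 0.0143]
orientation: [0.008, 1.554, 0.007]
ft_force: [-1.9, 2.5, 4.9]
width: 0.0516
```

Contact. Release.

>>> send_rows([
  {"x":0,"y":0,"z":0,"spin":0},
  {"x":0,"y":0,"z":0,"spin":0},
  {"x":0,"y":0,"z":0,"spin":0},
  {"x":0,"y":0,"z":0,"spin":0},
  {"x":0,"y":0,"z":0,"spin":0},
  {"x":-2,"y":0,"z":0,"spin":0},
  {"x":-10,"y":0,"z":0,"spin":0},
  {"x":-30,"y":0,"z":0,"spin":0},
  {"x":-60,"y":0,"z":0,"spin":0},
  {"x":-95,"y":0,"z":0,"spin":0},
  {"x":-125,"y":0,"z":0,"spin":0},
  {"x":-140,"y":0,"z":0,"spin":0},
], gripper=85)

```text
t: 24.43
tool_pos: [0.4927, -0.3716, 0.1593]
orientation: [0.005, 1.548, 0.004]
ft_force: [1.3, -0.7, 0.1]
width: 0.085
```

```bash
python3 - <<'E'
from h import *
s=r.state(); print(s['t'],s['tool_pos'],s['width'],totool([.4625,-.159,.165]))
m=imaging.camera_model('wrist'); im=imaging.get_image('wrist'); cv2.imwrite('pics/w12raw.png',im)
u,v=map(int,proj(m,(.492,-.37,.02))); a=cv2.resize(im[v-80:v+80,u-80:u+80],(400,400),interpolation=2)
cv2.imwrite('pics/w12.png',a); trays(im,m); disc(im,m,(.492,-.37,.031),.027)
E
```

```text
24.4333 [ 0.49268751 -0.37159368  0.15933486] 0.08503862783806838 [ -5.1698685  212.60130294 -30.22268218]
(215, 133, 117, 114) [array([ 491.3, -371. ]), array([90.2, 90.7]), np.float64(3.2)]
crop org 213 134 x 4
```

View pics/w12.png

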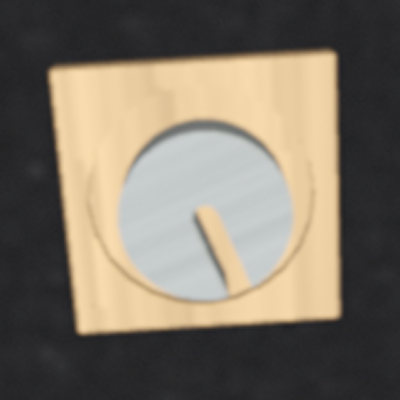

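b lies flat and centred. Now a.

>>> send_rows([
  {"x":0,"y":15,"z":-2,"spin":0},
  {"x":-2,"y":42,"z":-6,"spin":0},
  {"x":-4,"y":76,"z":-11,"spin":0},
  {"x":-5,"y":112,"z":-16,"spin":0},
  {"x":-5,"y":148,"z":-21,"spin":0},
  {"x":-5,"y":180,"z":-26,"spin":0},
  {"x":-5,"y":203,"z":-29,"spin":0},
  {"x":-5,"y":212,"z":-30,"spin":0},
  {"x":-5,"y":212,"z":-30,"spin":0},
  {"x":-5,"y":212,"z":-30,"spin":0},
])

```text
t: 25.32
tool_pos: [0.4635, -0.1606, 0.166]
orientation: [0.003, 1.546, 0.002]
ft_force: [1.0, -0.7, -0.2]
width: 0.0849
```

```bash
python3 - <<'E'
from h import *
m=imaging.camera_model('wrist'); im=imaging.get_image('wrist'); s=r.state(); print(s['t'],s['tool_pos']);cv2.imwrite('pics/w13raw.png',im)
c=disc(im,m,(.4625,-.159,.036),.0315); 
print(totool([.4625,-.159,.004]),R.from_rotvec(s['orientation']).as_matrix().round(3))
g=cv2.inRange(cv2.cvtColor(im,cv2.COLOR_BGR2GRAY),215,255)
for c in cv2.findContours(g,cv2.RETR_EXTERNAL,cv2.CHAIN_APPROX_NONE)[0]:
    if 3000<cv2.contourArea(c)<12000:
        (x,y),q=cv2.minEnclosingCircle(c); print(x,y,q,hit(m,x,y,.036),np.linalg.norm(hit(m,x+q,y,.036)-hit(m,x,y,.036)))
E
```

```text
25.3667 [ 0.46365123 -0.16153513  0.16597809]
circle r 0.03193987057530828 [ 0.46378863 -0.15762346  0.036     ]
crop org 203 123 x 4
[161.90479253   2.0752924   -5.21396863] [[ 0.025  0.002  1.   ]
 [ 0.003  1.    -0.002]
 [-1.     0.003  0.025]]
276.22222900390625 195.0 40.82688903808594 [ 0.46261382 -0.15801388  0.036     ] 0.03144928225124693
```

>>> send_rows([
  {"x":12,"y":1,"z":-1,"spin":0},
  {"x":35,"y":3,"z":-1.8,"spin":0},
  {"x":60,"y":3,"z":-2.5,"spin":0},
  {"x":85,"y":3,"z":-3.2,"spin":0},
  {"x":110,"y":3,"z":-3.8,"spin":0},
  {"x":132,"y":3,"z":-4.3,"spin":0},
  {"x":147,"y":3,"z":-4.7,"spin":0},
  {"x":156,"y":3,"z":-4.7,"spin":0},
  {"x":160,"y":3,"z":-4.7,"spin":0},
  {"x":161,"y":3,"z":-4.7,"spin":0},
  {"x":161,"y":3,"z":-4.7,"spin":0},
  {"x":161,"y":3,"z":-4.7,"spin":0},
])

```text
t: 26.37
tool_pos: [0.4637, -0.1586, 0.0057]
orientation: [0.004, 1.544, -0.001]
ft_force: [0.6, -0.1, -0.1]
width: 0.0849
```

>>> send_rows([
  {"x":0,"y":0,"z":0,"spin":0},
  {"x":0,"y":0,"z":0,"spin":0},
  {"x":0,"y":0,"z":0,"spin":0},
  {"x":0,"y":0,"z":0,"spin":0},
  {"x":0,"y":0,"z":0,"spin":0},
  {"x":0,"y":0,"z":0,"spin":0},
  {"x":0,"y":0,"z":0,"spin":0},
], gripper=50, newtons=90)

```text
t: 26.95
tool_pos: [0.4638, -0.1589, 0.0073]
orientation: [0.003, 1.544, -0.002]
ft_force: [-2.5, 0.6, 12.2]
width: 0.0608
```

>>> send_rows([
  {"x":-3,"y":0,"z":0,"spin":0},
  {"x":-8,"y":0,"z":0,"spin":0},
  {"x":-16,"y":0,"z":0,"spin":0},
  {"x":-28,"y":0,"z":0,"spin":0},
  {"x":-42,"y":0,"z":0,"spin":0},
  {"x":-56,"y":0,"z":0,"spin":0},
  {"x":-66,"y":0,"z":0,"spin":0},
  {"x":-70,"y":0,"z":0,"spin":0},
  {"x":-70,"y":0,"z":0,"spin":0},
])

```text
t: 27.7
tool_pos: [0.4622, -0.1592, 0.0781]
orientation: [0.003, 1.543, -0.003]
ft_force: [-1.0, -1.1, -9.0]
width: 0.0607
```

```bash
python3 - <<'E'
from h import *
s=r.state(); print(s['t'],s['tool_pos'],s['width'],s['ft_force'],totool([.500,.016,.075]),R.from_rotvec(s['orientation']).as_matrix().round(4))
im=imaging.get_image('wrist'); cv2.imwrite('pics/w14.png',im)
E
```

```text
27.7 [ 0.46218009 -0.15920945  0.07813125] 0.060658195062840654 [-0.99351084 -1.11459982 -9.00117878] [  4.17524207 175.34242743  37.09587526] [[ 2.820e-02  3.500e-03  9.996e-01]
 [-1.000e-04  1.000e+00 -3.500e-03]
 [-9.996e-01 -0.000e+00  2.820e-02]]
```

View pics/w14.png

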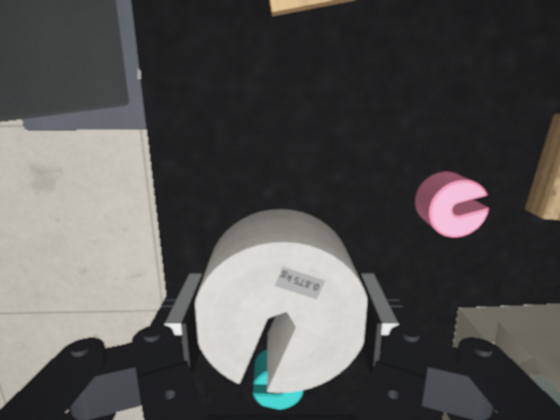

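a is held level. Carry to tray A.

>>> send_rows([
  {"x":0,"y":7,"z":1,"spin":0},
  {"x":0,"y":20,"z":4,"spin":0},
  {"x":0,"y":40,"z":9,"spin":0},
  {"x":0,"y":64,"z":14,"spin":0},
  {"x":0,"y":90,"z":19,"spin":0},
  {"x":0,"y":114,"z":24,"spin":0},
  {"x":0,"y":136,"z":29,"spin":0},
  {"x":0,"y":154,"z":33,"spin":0},
  {"x":0,"y":167,"z":36,"spin":0},
  {"x":0,"y":174,"z":37,"spin":0},
  {"x":0,"y":175,"z":37,"spin":0},
  {"x":0,"y":175,"z":37,"spin":0},
])

```text
t: 28.75
tool_pos: [0.4985, 0.0158, 0.0778]
orientation: [0.002, 1.546, -0.002]
ft_force: [-1.0, -0.6, -7.8]
width: 0.0606
```

```bash
python3 - <<'E'
from h import *
s=r.state(); print(s['t'],s['tool_pos'],s['width'],totool([.500,.0155,.019]))
im=imaging.get_image('wrist');m=imaging.camera_model('wrist'); trays(im,m); cv2.imwrite('pics/w15raw.png',im)
E
```

```text
28.75 [0.49848253 0.01576102 0.07777791] 0.06056568148951691 [ 5.87974918e+01 -2.57130149e-01  5.33754536e-02]
(180, 134, 189, 140) [array([498.5,  19.1]), array([99.9, 89.1]), np.float64(9.5)]
```

>>> send_rows([
  {"x":6,"y":-0.6,"z":-0.4,"spin":0},
  {"x":18,"y":-0.6,"z":-0.4,"spin":0},
  {"x":32,"y":-0.6,"z":-0.4,"spin":0},
  {"x":44,"y":-0.6,"z":-0.4,"spin":0},
  {"x":52,"y":-0.6,"z":-0.4,"spin":0},
  {"x":56,"y":-0.6,"z":-0.4,"spin":0},
  {"x":59,"y":-0.6,"z":-0.4,"spin":0},
  {"x":59,"y":-0.6,"z":-0.4,"spin":0},
  {"x":59,"y":-0.6,"z":-0.4,"spin":0},
])

```text
t: 29.55
tool_pos: [0.4999, 0.0141, 0.0192]
orientation: [0.003, 1.545, -0.004]
ft_force: [-0.3, 1.0, -8.8]
width: 0.0607
```

>>> send_rows([
  {"x":1,"y":0,"z":0,"spin":0},
  {"x":2,"y":0,"z":0,"spin":0},
  {"x":3,"y":0,"z":0,"spin":0},
  {"x":3.5,"y":0,"z":0,"spin":0},
  {"x":3.5,"y":0,"z":0,"spin":0},
  {"x":3.5,"y":0,"z":0,"spin":0},
])

```text
t: 30.05
tool_pos: [0.5, 0.0141, 0.0157]
orientation: [0.003, 1.545, -0.004]
ft_force: [0.1, 0.0, -8.8]
width: 0.0606
```

>>> send_rows([
  {"x":0.5,"y":0,"z":0,"spin":0},
  {"x":1,"y":0,"z":0,"spin":0},
  {"x":1.5,"y":0,"z":0,"spin":0},
  {"x":1.5,"y":0,"z":0,"spin":0},
])

```text
t: 30.38
tool_pos: [0.5001, 0.0142, 0.0144]
orientation: [0.003, 1.545, -0.004]
ft_force: [-1.6, 0.0, -3.4]
width: 0.0607
```

>>> send_rows([
  {"x":0.4,"y":0,"z":0,"spin":0},
  {"x":0.7,"y":0,"z":0,"spin":0},
  {"x":0.7,"y":0,"z":0,"spin":0},
])

```text
t: 30.63
tool_pos: [0.5001, 0.0141, 0.0144]
orientation: [0.002, 1.545, -0.005]
ft_force: [-3.8, -0.4, 4.5]
width: 0.0609
```

Seated, with the weight taken by the tray. Release and rise.

>>> send_rows([
  {"x":0,"y":0,"z":0,"spin":0},
  {"x":0,"y":0,"z":0,"spin":0},
  {"x":0,"y":0,"z":0,"spin":0},
  {"x":0,"y":0,"z":0,"spin":0},
  {"x":0,"y":0,"z":0,"spin":0},
  {"x":-2,"y":0,"z":0,"spin":0},
  {"x":-10,"y":0,"z":0,"spin":0},
  {"x":-30,"y":0,"z":0,"spin":0},
  {"x":-60,"y":0,"z":0,"spin":0},
  {"x":-95,"y":0,"z":0,"spin":0},
  {"x":-125,"y":0,"z":0,"spin":0},
  {"x":-140,"y":0,"z":0,"spin":0},
], gripper=85)

```text
t: 31.63
tool_pos: [0.4982, 0.0149, 0.1587]
orientation: [0.002, 1.539, -0.004]
ft_force: [1.4, -0.5, -0.5]
width: 0.0849
```

>>> send_rows([
  {"x":-10,"y":0,"z":0,"spin":0},
  {"x":-10,"y":0,"z":0,"spin":0},
  {"x":-10,"y":0,"z":0,"spin":0},
])

```text
t: 31.88
tool_pos: [0.4979, 0.0148, 0.169]
orientation: [0.002, 1.538, -0.004]
ft_force: [-0.6, 0.3, -0.5]
width: 0.0853
```

```bash
python3 - <<'E'
from h import *
s=r.state(); print(s['t'],s['tool_pos'],s['width'],s['ft_force'])
m=imaging.camera_model('wrist'); im=imaging.get_image('wrist'); trays(im,m)
u,v=map(int,proj(m,(.5,.015,.02))); a=cv2.resize(im[v-90:v+90,u-90:u+90],(300,300),interpolation=2)
sc=imaging.get_image('scene'); b=cv2.resize(sc[150:350,120:400],(420,300),interpolation=2)
cv2.imwrite('pics/w16.png',np.hstack([a,b]))
E
```

```text
31.8833 [0.49791013 0.01480737 0.16899482] 0.08532244383994735 [-0.55633284  0.33467388 -0.45625025]
(205, 119, 139, 134) [array([499.4,  14.2]), array([100.4, 100.8]), np.float64(9.8)]
```

View pics/w16.png

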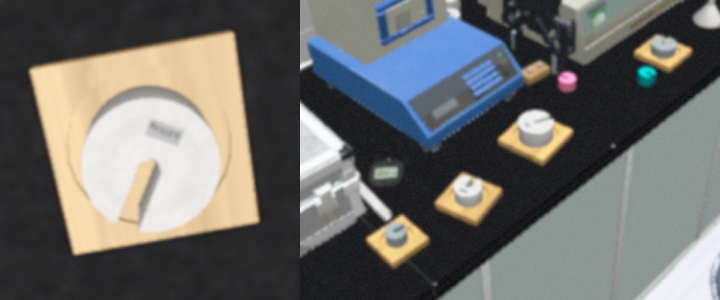

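All four weights lie in their own trays. The stopwatch, die block, pink and turquoise pieces are where they were, and the gripper is clear.

```bash
python3 -c "
from station import r
print(r.hand_in(), r.state()['t'])"
```

```text
the job is handed in; nothing more can be done
the job is handed in; nothing more can be done
```

All four weights are in the trays of their own size. I took them from the top down (d, c, b, a), lowered each until the force reading showed contact, then released it. The job was handed in at about 32 s of the 112 s allowed.

- **Placing:** the wrist picture after each release showed the weight flat in its recess and about centred, within a few millimetres.
- **Bystanders:** the final scene picture shows all four weights in place. The stopwatch and die block look undisturbed, as do the pink and turquoise look-alikes. I judged this by eye and did not measure it.
- **Forces:** wrist forces I read stayed around 12 N or less, and the open gripper is about 0.15 m above the last weight.
- **Disagreements:**
  - The top and wrist cameras differed by up to about 3 mm on the tray positions, so I used values between them.
  - The tool drifted to about 1.8° of tilt by the end, which did not visibly affect how the weights lie.

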